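Open the battery door of an upturned kitchen scale

ROBOT

A 6-joint arm with a two-finger parallel gripper is mounted at the origin on a cart in front of the work surface, level with it; the furniture and walls round the work are solid. World frame = base frame: x ahead of the robot, y to its left, z up, the work surface at z = 0. Lengths are in m, angles in rad, forces in N, time in s.
With the tool pointing down it reaches from about 0.35 to 0.975 m from the base axis. Payload 4.9 kg.
Tool frame: the origin (TCP) lies at the very end of the fingers, on their centre line; the grasp point (between the pads) lies 19 mm behind it (ctrl.grasp_offset is the distance from the TCP to the grasp point, in m); z points along the fingers, y is the line along which they close (so a half turn about z gives the same grasp; the last joint's range is limited). The gripper opens to 85 mm and grips with 20 to 120 N. Pads are 22 mm wide; open, the fingers measure 114 mm over their backs; the gripper's body (76 mm by 85 mm) begins 54 mm behind the grasp point. The pads swing forward as they close: fully open they stand 13 mm farther back than shut.
Start: joints at [1.023, 0.053, 1.613, -0, 1.476, -0.119], TCP at [0.26, 0.568, 0.231] pointing down, gripper open.
Joint ranges: [-3.01, 3.01], [-1.01, 2.22], [0.06, 2.58], [-1.02, 4.17], [0.09, 2.62], [-3.14, 3.14]. Speed limits (rad/s): [2.57, 2.57, 3.14, 3.14, 3.14, 3.14].

INTERFACE

Orientations are given as a rotation vector (axis times angle).
In Python, from station import ctrl, optics gives the robot as it stands.
- The arm moves only by the shell command python3 -m handwheel 'ROWS' [OPENING] [FORCE]. ROWS is JSON, a list of rows, each an object of numbers: "tx", "ty", "tz": the shift along the tool's x, y, z in mm; "roll": the turn about the tool's z in rad. A call has 1 to 12 rows; each row shifts and turns the commanded pose from where the row before left it, along the tool's axes as they then stand; what a row does not reach is not made up. A row lasts 1/12 s, in which the tool goes at most 41.7 mm and 7.16 degrees, less where a joint would pass 70% of its speed; a pose out of reach is approached as far as the arm can. A call with a gripper value outside its range is refused whole. OPENING is the finger opening in mm, from 0 to 85.4, set as the call begins (- or left out, the last holds). The fingers move at their own pace and stop on an object; FORCE is the grip in N (left out, the last holds). Time passes only in rows, so rows that do not move let the fingers close. It gives the time, the measured TCP pose, the force, the opening and the grip force at its end, in the units of the state.
- ctrl.get_obs(): the state, without advancing time (a new reading comes with each control period).
- optics.get_image(name): name is "scene" or "side" or "wrist"; returns (picture, depth): 480x640x3 uint8, red, green, blue; 480x640 float32, m along the optical axis (not along the pixel's ray), 0 where there is no reading.
- optics.camera_params(name): a dict with "mtx" (3x3 intrinsics, pixels), "extrinsics" (4x4, takes a point from camera to world coordinates); the wrist camera has in their place "tool_from_camera" (4x4, takes a point from camera to tool coordinates, whose origin is the TCP and whose axes are the flange's). Camera axes: x right, y down, z forward; pixel columns grow to the right and rows downward; lengths in m; the calibration is good to about 2 mm. A picture is of the moment at which its call begins: read the wrist's pose just before it. camera_params takes no time and is no camera call.
- ctrl.finish_job(): hands the job in; it is judged then, once.
The state is a dict: "t": time; "q": joint angles; "dq": joint speeds; "effort": joint torques, N m; "tool_pos": TCP position; "tool_rot": TCP orientation; "contact_force": force on the tool from outside, world axes, zero at the start; "wrist_torque": the same for the moment, N m; "opening": finger opening in m; "grip_force": force on a finger pad.
Only numpy, scipy, OpenCV 4.12 (cv2) and the standard library are available. Lean on these libraries where they do the work, as an engineer would, in place of code of your own. Each camera call takes 0.05 s, during which the arm holds its last target. There are 200 camera calls.

TASK

The kitchen scale lies upside down so that its batteries can be changed. With your fingertips feel along the finger groove in its underside for the sunken release button and press the button right down, so that the battery door springs ajar; then push the door over with the fingertips until it is folded right back, well past upright, and stays there. Do not pick up, tip or shove the scale or lean hard on it, and leave the fresh cells, the timer and the mug where they are.

Things in the scene. Friction and masses are not known exactly. Their poses are not given: they have to be found in the camera images.
- scale: Grey kitchen scale lying upside down, loose, about 0.9 kg, 172 (x) x 264 (y) x 30 mm high. Origin: middle of the face on the worktop; z up; at yaw 0 its x points away from the robot, y left. Flat upper panel (its underside) at z = 30 mm: finger groove in the near half, battery door in the far half. Four rubber feet, 17 mm wide, stand 3 mm up at x = +-69, y = +-112. The rest is rigid.
- groove (a point): Middle of the finger groove's floor, scale's axes (at x = -47, y = 0, z = 28.5 mm of the scale). Straight trough along the scale's y, 48 mm wide, 114 mm long, 1.5 mm deep. One well in its floor holds the release button, a sunk plate of the same grey: well 40 mm in x, centred, by 44 mm in y; its middle is anywhere from y = -30 to +30 mm, other on each scale: not told, feel or look for it.
- release (a joint): Travel of the release button: 0 = at rest, its top 2 mm below the groove's floor; 0.006 m = pressed right down. Sprung: begins to move at about 2.1 N, about 5.7 N at the bottom, comes back up when released. The catch of the battery door lets go at about 0.004 m.
- door_edge (a point): Middle of the free (near) edge of the battery door, at x = 3, y = 0, z = 30 mm of the scale when shut; it moves with the door. The door is a flat plate 2.5 mm thick, 53 mm in x by 98 mm in y, flush with the panel, with four low ribs near this edge.
- door_hinge (a point): Middle of the battery door's hinge line, along the scale's y, at the door's far edge: x = 56, y = 0, z = 31 mm of the scale (small knuckles stand 3 mm above the panel). The free edge swings up and over it, away from the groove. A tongue hangs 7 mm under the plate near the free edge.
- battery_door (a joint): Angle of the door: 0 = shut and latched; about 0.98 rad = ajar, where a spring plunger kicks it once the catch lets go (free edge then about 45 mm above the panel); 1.57 = upright; 1.95 = end stop, folded back. Light friction; well past upright it stays by its own weight, before that it sinks back on to the plunger. Pushed low and level it can bind: push up and over, in its arc.
- cell_1: Fresh battery cell lying on the worktop right of the scale, 10.5 mm thick, 45 mm long along its y. Origin: centre of its underside. A bystander.
- cell_2: A second such cell beside the first. A bystander.
- timer: Round wind-up kitchen timer, 58 mm wide, 41 mm high, right of the scale. Origin: centre of its underside. A bystander.
- mug: White mug, 83 mm wide, 119 mm long with its handle, 70 mm high, left of the scale. Origin: on its underside. A bystander.

How it is judged:
By the outcome, as a careful person would: the job done as asked, in the order asked, and still so for the second after the job is handed in, with the robot touching nothing.
It also fails if it takes over 45 s, if anything falls off the work surface, if the arm or the gripper's body presses on something with over 40 N, if the wrist force passes 120 N, or if a joint passes its speed limit or range.

## Working session

There is one attempt and no reset: what is moved stays moved. The work goes in short steps, Python scripts to look and compute and a shell command to move; the robot and the scene stay as the last step left them, time stands still between calls to the robot, and variables do not carry over. Pictures are saved under pics/ and viewed, at most 10 in all, crops included, and the job is handed in when it is done.

```bash
ls; mkdir -p pics; python3 - <<'E'
from station import ctrl, optics
import cv2,numpy as np
o=ctrl.get_obs();print({k:np.round(v,3).tolist() for k,v in o.items()})
ims=[]
for n in ["scene","side"]:
    p,d=optics.get_image(n); np.savez(f"pics/{n}0.npz",p=p,d=d)
    cv2.imwrite(f"pics/{n}0.png",p[:,:,::-1])
    P=optics.camera_params(n);print(n,np.round(P["mtx"],1).tolist(),np.round(P["extrinsics"],3).tolist())
print(np.round(optics.camera_params("wrist")["tool_from_camera"],3).tolist())
E
```

```text
pics
{'t': 0.0, 'q': [1.023, 0.053, 1.614, 0.0, 1.476, -0.119], 'dq': [-0.0, -0.001, 0.0, -0.0, 0.001, 0.001], 'effort': [-0.001, -39.37, -37.017, -0.0, 0.007, 0.0], 'tool_pos': [0.26, 0.568, 0.23], 'tool_rot': [-0.668, -3.069, 0.003], 'contact_force': [0.031, 0.427, 0.383], 'wrist_torque': [0.032, -0.002, -0.032], 'grip_force': 0.0, 'opening': 0.086}
scene [[495.8, 0.0, 320.2], [0.0, 495.8, 243.4], [0.0, 0.0, 1.0]] [[0.743, -0.365, 0.561, 0.01], [-0.669, -0.403, 0.624, -0.488], [-0.002, -0.839, -0.544, 0.534], [0.0, 0.0, 0.0, 1.0]]
side [[564.8, 0.0, 326.2], [0.0, 564.8, 240.6], [0.0, 0.0, 1.0]] [[0.99, -0.048, 0.131, 0.394], [-0.138, -0.493, 0.859, -0.869], [0.024, -0.869, -0.494, 0.6], [0.0, 0.0, 0.0, 1.0]]
[[0.001, -0.958, -0.286, 0.073], [1.0, 0.001, -0.0, -0.002], [0.0, -0.286, 0.958, -0.144], [0.0, 0.0, 0.0, 1.0]]
```

View pics/scene0.png

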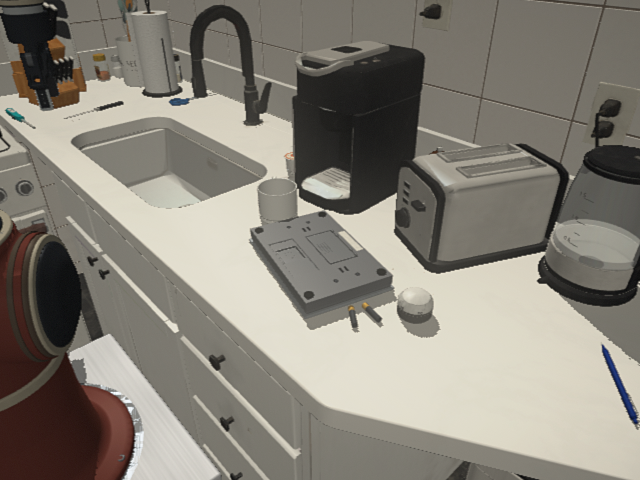

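View pics/side0.png

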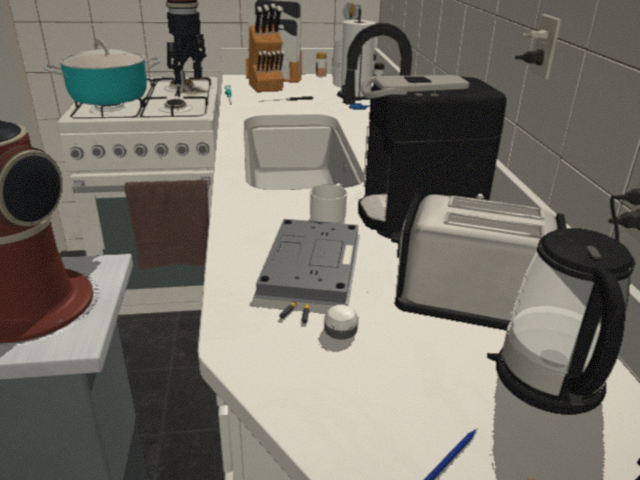

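The scene view shows the scale around (320,262), with feet near (257,228), (323,216), (387,282) and (309,295). The groove is at about (287,255) and the door at about (330,245). In the side view the scale is at (310,260), the cells at (288,311) and (306,312), and the timer at (341,322).

```bash
cat > h.py <<'E'
import numpy as np,cv2
from station import ctrl,optics
from scipy.spatial.transform import Rotation as R
def ray(uv,z,K,T):
    uv=np.atleast_2d(uv).astype(float)
    d=np.c_[uv,np.ones(len(uv))]@np.linalg.inv(K).T@T[:3,:3].T
    o=T[:3,3]; return o+d*((z-o[2])/d[:,2])[:,None]
def cam(n,o=None):
    P=optics.camera_params(n)
    if n!="wrist": return P["mtx"],P["extrinsics"]
    T=np.eye(4);T[:3,:3]=R.from_rotvec(o["tool_rot"]).as_matrix();T[:3,3]=o["tool_pos"]
    return P["mtx"],T@P["tool_from_camera"]
def wpts(d,K,T):
    v,u=np.mgrid[:d.shape[0],:d.shape[1]]
    c=np.stack([(u-K[0,2])/K[0,0]*d,(v-K[1,2])/K[1,1]*d,d],-1)
    return c@T[:3,:3].T+T[:3,3]
E
python3 - <<'E'
from h import *
for n,b in [("scene",(240,200,400,320)),("side",(250,210,365,310))]:
    z=np.load(f"pics/{n}0.npz");p,d=z["p"],z["d"];K,T=cam(n)
    W=wpts(d,K,T)
    g=cv2.cvtColor(p,cv2.COLOR_RGB2GRAY)
    m=np.zeros(g.shape,np.uint8);x0,y0,x1,y1=b
    m[y0:y1,x0:x1]=(g[y0:y1,x0:x1]<55)
    k,l,s,c=cv2.connectedComponentsWithStats(m)
    for i in range(1,k):
        if s[i,4]>=12: print(n,s[i].tolist(),c[i].round(1),ray(c[i],.033,K,T)[0].round(4), W[int(c[i][1]),int(c[i][0])].round(3))
    cr=cv2.resize(p[y0:y1,x0:x1],None,fx=4.9,fy=4.9,interpolation=cv2.INTER_CUBIC)
    cv2.imwrite(f"pics/{n}crop.png",cr[:,:,::-1])
E
```

```text
scene [306, 200, 75, 14, 637] [344.6 204.7] [0.6662 0.1655 0.033 ] [0.672 0.173 0.03 ]
scene [396, 210, 4, 16, 53] [397.7 217. ] [0.7095 0.0561 0.033 ] [0.67  0.027 0.06 ]
scene [319, 212, 7, 4, 21] [321.7 213.8] [0.6041 0.1691 0.033 ] [0.603 0.169 0.035]
scene [395, 227, 5, 11, 33] [397.2 232.1] [0.6641 0.0186 0.033 ] [0.693 0.041 0.011]
side [359, 210, 6, 13, 50] [362.1 214.4] [0.6402 0.2245 0.033 ] [0.642 0.234 0.029]
side [285, 221, 6, 3, 17] [287.4 221.9] [0.4728 0.204  0.033 ] [0.472 0.207 0.034]
side [348, 226, 7, 3, 18] [351.2 226.9] [0.6057 0.1686 0.033 ] [0.606 0.173 0.033]
side [261, 276, 8, 5, 34] [264.3 278.2] [ 0.4142 -0.0097  0.033 ] [ 0.414 -0.01   0.034]
side [336, 283, 8, 5, 32] [339.9 285.3] [ 0.5469 -0.0463  0.033 ] [ 0.546 -0.045  0.033]
```

View pics/scenecrop.png

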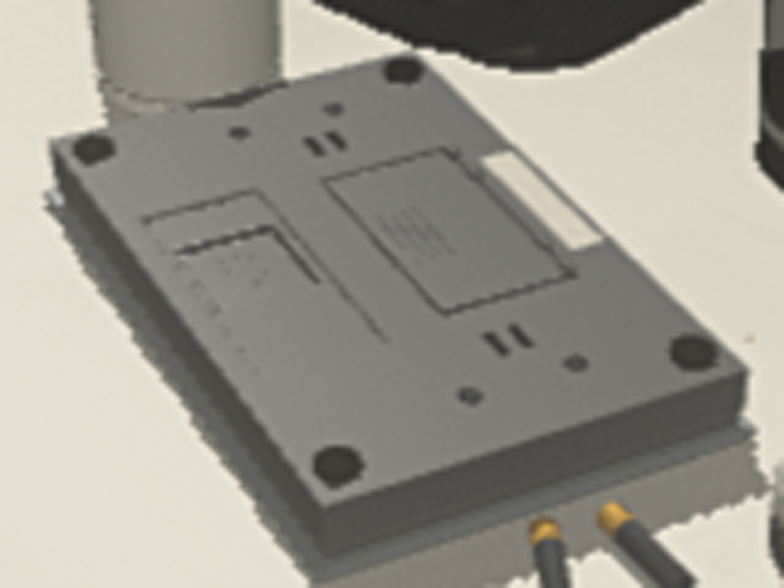

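The crop shows the groove's left end running (142,218)–(255,190). The dark well corner is at (270,230), with edges to (175,252) and (320,282), so the well lies towards the left of the groove. The door outline is (325,180), (445,150), (572,272), (445,312).

```bash
cat >> h.py <<'E'
C=np.array([.5099,.0792]);YAW=-.265
def w2s(p):
    c,s=np.cos(YAW),np.sin(YAW);return (np.asarray(p)[...,:2]-C)@np.array([[c,-s],[s,c]])
def s2w(p):
    c,s=np.cos(YAW),np.sin(YAW);return np.asarray(p)@np.array([[c,s],[-s,c]])+C
E
python3 - <<'E'
from h import *
K,T=cam("scene")
px=np.array([[175,252],[270,230],[320,282],[142,218],[255,190],[325,180],[445,150],[572,272],[445,312],[93,150],[403,70],[338,465],[693,352]])/4.9+[240,200]
z=np.array([28.5]*3+[30]*6+[33]*4)/1000
for a,b in zip(px,z): print(a.round(1),(w2s(ray(a,b,K,T))*1000).round(1))
c=s2w([[-.047,0],[-.047,.015],[-.047,.02],[.003,0],[.056,0]]);print(c.round(4))
o=ctrl.get_obs();print(R.from_rotvec(o["tool_rot"]).as_matrix().round(3))
E
```

```text
[275.7 251.4] [[-67.3  32.2]]
[295.1 246.9] [[-29.4  29.8]]
[305.3 257.6] [[-27.4 -10.2]]
[269.  244.5] [[-70.4  57.4]]
[292.  238.8] [[-23.9  56. ]]
[306.3 236.7] [[ 3.4 50.3]]
[330.8 230.6] [[55.6 48.9]]
[356.7 255.5] [[ 57.1 -48.3]]
[330.8 263.7] [[  3.6 -49.6]]
[259.  230.6] [[-70.8 107.7]]
[322.2 214.3] [[ 67.6 109.1]]
[309.  294.9] [[ -70.1 -114.1]]
[381.4 271.8] [[  67.4 -113.9]]
[[0.4645 0.0915]
 [0.4685 0.106 ]
 [0.4698 0.1108]
 [0.5128 0.0784]
 [0.5639 0.0645]]
[[-0.909  0.416 -0.001]
 [ 0.416  0.909 -0.002]
 [ 0.    -0.002 -1.   ]]
```

```bash
python3 -m handwheel '[{"roll":-0.082},{"roll":-0.082},{"tx":-24,"ty":-30},{"tx":-24,"ty":-30},{"tx":-24,"ty":-30},{"tx":-24,"ty":-30},{"tx":-24,"ty":-30},{"tx":-24,"ty":-30},{"tx":-24,"ty":-30},{"tx":-24,"ty":-30},{"tx":-24,"ty":-30},{"tx":-24,"ty":-30}]' 0 20
```

```text
$[0]: bad value
```

```bash
python3 -m handwheel '[{"tx":0,"ty":0,"tz":0,"roll":-0.082},{"tx":0,"ty":0,"tz":0,"roll":-0.082},{"tx":-24,"ty":-30,"tz":0,"roll":0},{"tx":-24,"ty":-30,"tz":0,"roll":0},{"tx":-24,"ty":-30,"tz":0,"roll":0},{"tx":-24,"ty":-30,"tz":0,"roll":0},{"tx":-24,"ty":-30,"tz":0,"roll":0},{"tx":-24,"ty":-30,"tz":0,"roll":0},{"tx":-24,"ty":-30,"tz":0,"roll":0},{"tx":-24,"ty":-30,"tz":0,"roll":0},{"tx":-24,"ty":-30,"tz":0,"roll":0},{"tx":-24,"ty":-30,"tz":0,"roll":0}]' 0 20
```

```text
t: 1.1
tool_pos: [0.413, 0.2142, 0.2309]
tool_rot: [-0.414, -3.114, 0.0]
contact_force: [1.3, -0.5, -0.7]
opening: 0.0001
grip_force: 0.0
```

```bash
python3 -m handwheel '[{"tx":-21,"ty":-24,"tz":15,"roll":0},{"tx":-21,"ty":-24,"tz":15,"roll":0},{"tx":-20,"ty":-24,"tz":15,"roll":0},{"tx":-20,"ty":-24,"tz":15,"roll":0},{"tx":0,"ty":0,"tz":0,"roll":0},{"tx":0,"ty":0,"tz":0,"roll":0}]'
python3 - <<'E'
from h import *
o=ctrl.get_obs();p,d=optics.get_image("wrist");K,T=cam("wrist",o)
np.savez("pics/w1.npz",p=p,d=d,K=K,T=T);cv2.imwrite("pics/w1.png",p[:,:,::-1])
print(o["tool_pos"],w2s(o["tool_pos"]),o["contact_force"])
E
```

```text
t: 1.6
tool_pos: [0.4663, 0.1007, 0.1697]
tool_rot: [-0.419, -3.11, 0.0]
contact_force: [0.4, -0.0, 0.8]
opening: 0.0004
grip_force: 0.0
[0.4663181  0.10073696 0.16968371] [-0.0477013   0.00937066] [ 0.41199861 -0.02050617  0.78189915]
```

View pics/w1.png

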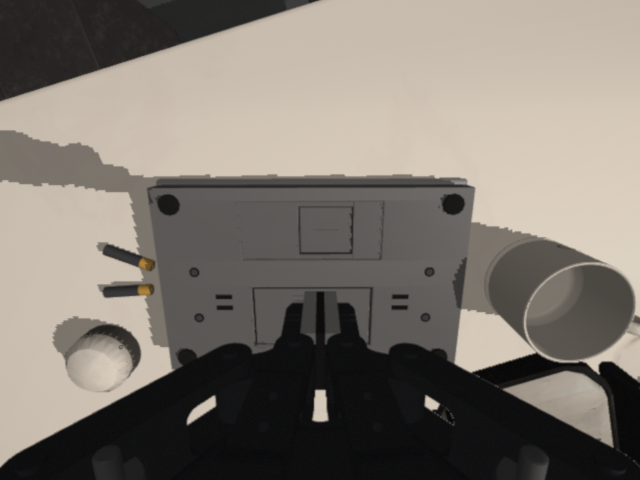

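The wrist view shows the groove at u 243–383, v 201–259, and the well clearly outlined at u 299–353, v 206–254. The near feet are at (168,205) and (453,204).

```bash
python3 - <<'E'
from h import *
z=np.load("pics/w1.npz");K,T=z["K"],z["T"]
for a,h in [((299.5,206),.0285),((353,206),.0285),((299.5,254),.0285),((353,254),.0285),((243,230),.03),((383,230),.03),((168,205),.033),((453,204),.033),((253,289),.03),((371,289),.03)]:
    w=ray(a,h,K,T)[0];print(a,w.round(4),(w2s(w)*1000).round(1))
E
```

```text
(299.5, 206) [0.4423 0.0888 0.0285] [-67.8  -8.5]
(353, 206) [0.4535 0.1299 0.0285] [-67.7  34.2]
(299.5, 254) [0.4809 0.0775 0.0285] [-27.5  -9.2]
(353, 254) [0.4926 0.1203 0.0285] [-27.4  35.2]
(243, 230) [0.4488 0.0393 0.03  ] [-48.5 -54.5]
(383, 230) [0.4787 0.1486 0.03  ] [-48.3  58.8]
(168, 205) [ 0.4135 -0.0101  0.033 ] [ -69.6 -111.4]
(453, 204) [0.4718 0.2057 0.033 ] [-69.9 112.1]
(253, 289) [0.5001 0.0309 0.03  ] [  3.2 -49.2]
(371, 289) [0.5265 0.1276 0.03  ] [ 3.4 51. ]
```

```bash
python3 -m handwheel '[{"tx":0,"ty":2,"tz":25,"roll":0},{"tx":0,"ty":0,"tz":30,"roll":0},{"tx":0,"ty":0,"tz":30,"roll":0},{"tx":0,"ty":0,"tz":30,"roll":0},{"tx":0,"ty":0,"tz":15,"roll":0},{"tx":0,"ty":0,"tz":5,"roll":0},{"tx":0,"ty":0,"tz":0,"roll":0},{"tx":0,"ty":0,"tz":0,"roll":0}]'; python3 -m handwheel '[{"tx":0,"ty":0,"tz":3,"roll":0},{"tx":0,"ty":0,"tz":3,"roll":0},{"tx":0,"ty":0,"tz":3,"roll":0},{"tx":0,"ty":0,"tz":0,"roll":0},{"tx":0,"ty":0,"tz":0,"roll":0}]'
```

```text
t: 2.32
tool_pos: [0.4684, 0.1047, 0.0377]
tool_rot: [0.412, 3.112, 0.001]
contact_force: [0.0, 0.2, 1.4]
opening: 0.0001
grip_force: 0.0
t: 2.73
tool_pos: [0.4675, 0.1038, 0.0274]
tool_rot: [-0.415, -3.114, -0.0]
contact_force: [0.4, 0.2, 0.2]
opening: 0.0002
grip_force: 0.0
```

```bash
python3 -m handwheel '[{"tx":0,"ty":0,"tz":1,"roll":0},{"tx":0,"ty":0,"tz":1,"roll":0},{"tx":0,"ty":0,"tz":0,"roll":0},{"tx":0,"ty":0,"tz":0,"roll":0}]'; python3 -m handwheel '[{"tx":0,"ty":0,"tz":1,"roll":0},{"tx":0,"ty":0,"tz":1,"roll":0},{"tx":0,"ty":0,"tz":0,"roll":0},{"tx":0,"ty":0,"tz":0,"roll":0}]'
```

```text
t: 3.07
tool_pos: [0.4678, 0.1038, 0.0256]
tool_rot: [0.415, 3.114, 0.0]
contact_force: [-0.5, 0.4, 3.0]
opening: -0.0
grip_force: 1.2
t: 3.4
tool_pos: [0.4678, 0.1038, 0.0235]
tool_rot: [0.415, 3.114, 0.0]
contact_force: [-1.0, -0.3, 3.4]
opening: -0.0001
grip_force: 1.8
```

```bash
python3 -m handwheel '[{"tx":0,"ty":0,"tz":1,"roll":0},{"tx":0,"ty":0,"tz":1,"roll":0},{"tx":0,"ty":0,"tz":0.5,"roll":0},{"tx":0,"ty":0,"tz":0,"roll":0},{"tx":0,"ty":0,"tz":0,"roll":0}]'; python3 -m handwheel '[{"tx":0,"ty":0,"tz":0.5,"roll":0},{"tx":0,"ty":0,"tz":0.4,"roll":0},{"tx":0,"ty":0,"tz":0,"roll":0},{"tx":0,"ty":0,"tz":0,"roll":0}]'
```

```text
t: 3.82
tool_pos: [0.4678, 0.1038, 0.021]
tool_rot: [0.415, 3.114, 0.0]
contact_force: [-0.7, -0.0, 6.5]
opening: 0.0
grip_force: 2.6
t: 4.15
tool_pos: [0.4678, 0.1038, 0.0205]
tool_rot: [0.415, 3.114, -0.0]
contact_force: [-1.1, -1.1, 6.5]
opening: 0.0004
grip_force: 3.7
```

```bash
python3 -m handwheel '[{"tx":0,"ty":0,"tz":0.5,"roll":0},{"tx":0,"ty":0,"tz":0,"roll":0},{"tx":0,"ty":0,"tz":0,"roll":0}]'; python3 - <<'E'
from h import *
p,d=optics.get_image("side");K,T=cam("side");np.savez("pics/s2.npz",p=p,d=d)
x0,y0,x1,y1=250,190,370,300
cv2.imwrite("pics/s2.png",cv2.resize(p[y0:y1,x0:x1],None,fx=5,fy=5,interpolation=cv2.INTER_CUBIC)[:,:,::-1])
E
```

```text
t: 4.4
tool_pos: [0.4679, 0.1038, 0.0204]
tool_rot: [-0.415, -3.114, 0.0]
contact_force: [-4.1, -0.1, 10.6]
opening: 0.0001
grip_force: 5.3
```

View pics/s2.png

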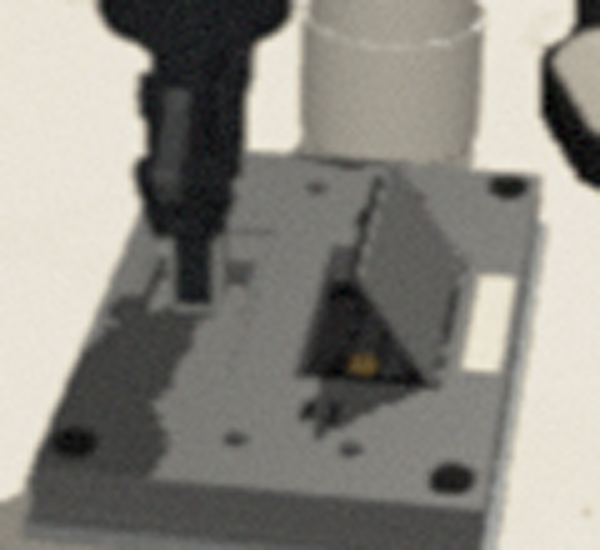

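Forces rose to 10.6 N with no further travel, so the button is fully down. The side crop shows the door ajar, with its edge at about (365,230) in crop pixels. Next I retract, approach under the edge, and push.

```bash
python3 -m handwheel '[{"tx":0,"ty":0,"tz":-4,"roll":0},{"tx":0,"ty":0,"tz":-8,"roll":0},{"tx":0,"ty":0,"tz":-15,"roll":0},{"tx":0,"ty":0,"tz":-15,"roll":0},{"tx":-15,"ty":-5,"tz":0,"roll":0},{"tx":-15,"ty":-5,"tz":0,"roll":0},{"tx":-15,"ty":-2,"tz":0,"roll":0},{"tx":0,"ty":0,"tz":0,"roll":0},{"tx":0,"ty":0,"tz":0,"roll":0}]'; python3 - <<'E'
from h import *
o=ctrl.get_obs();print(w2s(o["tool_pos"]),o["tool_pos"][2],o["contact_force"])
z=np.load("pics/s2.npz");K,T=cam("side");W=wpts(z["d"],K,T)
S=w2s(W);m=(abs(S[...,1])<.047)&(S[...,0]>.01)&(S[...,0]<.07)&(W[...,2]>.06)&(W[...,2]<.1)
print(m.sum(),np.percentile(np.c_[S[m]*1000,W[m][:,2]*1000],[2,50,98],axis=0).round(1))
E
```

```text
t: 5.2
tool_pos: [0.5073, 0.0804, 0.0609]
tool_rot: [-0.416, -3.112, -0.0]
contact_force: [0.2, 0.6, 0.3]
opening: 0.0
grip_force: 0.0
[-0.0028001   0.00052406] 0.06089924832695022 [0.23608554 0.60863361 0.32712114]
224 [[ 20.8 -44.5  60.9]
 [ 29.4  -2.9  69. ]
 [ 36.6  43.   75.1]]
```

```bash
python3 -m handwheel '[{"tx":-6,"ty":0,"tz":0,"roll":0},{"tx":-4,"ty":0,"tz":-1,"roll":0},{"tx":-4,"ty":0,"tz":-2,"roll":0},{"tx":-4,"ty":0,"tz":-2,"roll":0},{"tx":-4,"ty":0,"tz":-2,"roll":0},{"tx":-4,"ty":0,"tz":-2,"roll":0},{"tx":0,"ty":0,"tz":0,"roll":0}]'; python3 -m handwheel '[{"tx":-4,"ty":0,"tz":-1,"roll":0},{"tx":-4,"ty":0,"tz":-1,"roll":0},{"tx":-4,"ty":0,"tz":0,"roll":0},{"tx":-4,"ty":0,"tz":0,"roll":0},{"tx":0,"ty":0,"tz":0,"roll":0}]'; python3 - <<'E'
from h import *
o=ctrl.get_obs();print(w2s(o["tool_pos"]),o["tool_pos"][2],R.from_rotvec(o["tool_rot"]).inv().apply(o["contact_force"]))
E
```

```text
t: 5.78
tool_pos: [0.5341, 0.0735, 0.0713]
tool_rot: [0.415, 3.112, 0.0]
contact_force: [1.4, -1.1, 0.0]
opening: -0.0
grip_force: 0.0
t: 6.2
tool_pos: [0.5491, 0.0693, 0.0725]
tool_rot: [0.415, 3.114, -0.0]
contact_force: [-0.7, -0.5, 0.3]
opening: 0.0
grip_force: 0.0
[0.04045699 0.00068601] 0.07251452934111449 [ 0.58288176 -0.65290779 -0.29033075]
```

Light forces so far. I continue in small steps towards the end stop, watching the force.

```bash
python3 -m handwheel '[{"tx":-3,"ty":0,"tz":0,"roll":0},{"tx":-3,"ty":0,"tz":1,"roll":0},{"tx":-3,"ty":0,"tz":1,"roll":0},{"tx":0,"ty":0,"tz":0,"roll":0}]'; python3 - <<'E'
from h import *
o=ctrl.get_obs();print(w2s(o["tool_pos"]),o["tool_pos"][2],R.from_rotvec(o["tool_rot"]).inv().apply(o["contact_force"]))
p,d=optics.get_image("side");np.savez("pics/s3.npz",p=p,d=d)
x0,y0,x1,y1=250,180,370,300
cv2.imwrite("pics/s3.png",cv2.resize(p[y0:y1,x0:x1],None,fx=5,fy=5,interpolation=cv2.INTER_CUBIC)[:,:,::-1])
E
```

```text
t: 6.53
tool_pos: [0.5573, 0.067, 0.0701]
tool_rot: [-0.415, -3.114, 0.0]
contact_force: [-1.0, 0.7, 0.9]
opening: 0.0
grip_force: 0.0
[0.04896803 0.00065708] 0.07013756025407304 [ 1.17286007  0.37916978 -0.89810524]
```

View pics/s3.png

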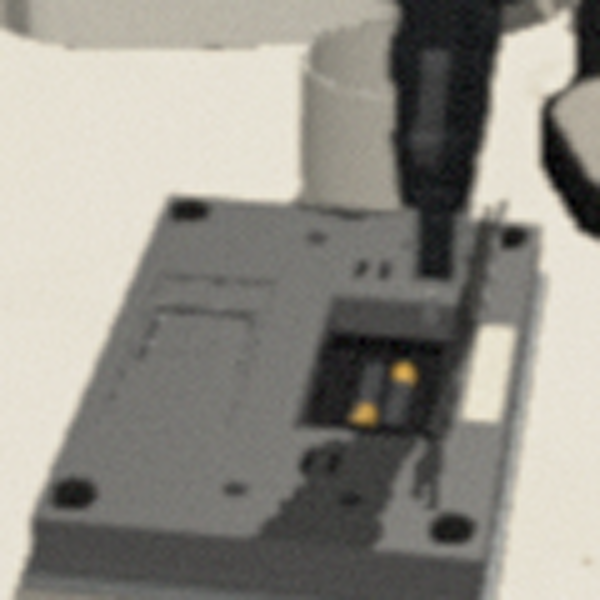

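The crop shows the door edge-on, from (430,440) up to (495,205), a little past upright, with the finger against it. I push it the rest of the way.

```bash
python3 -m handwheel '[{"tx":-2,"ty":0,"tz":0,"roll":0},{"tx":-2,"ty":0,"tz":0,"roll":0},{"tx":0,"ty":0,"tz":0,"roll":0},{"tx":0,"ty":0,"tz":0,"roll":0}]';python3 -m handwheel '[{"tx":-2,"ty":0,"tz":0,"roll":0},{"tx":0,"ty":0,"tz":0,"roll":0},{"tx":0,"ty":0,"tz":0,"roll":0}]'; python3 - <<'E'
from h import *
o=ctrl.get_obs();print(w2s(o["tool_pos"]),o["tool_pos"][2],R.from_rotvec(o["tool_rot"]).inv().apply(o["contact_force"]))
p,d=optics.get_image("side");K,T=cam("side");W=wpts(d,K,T);S=w2s(W)
m=(abs(S[...,1]+.035)<.012)&(S[...,0]>.04)&(S[...,0]<.1)&(W[...,2]>.045)&(W[...,2]<.1)
if m.sum()>5:
    f=np.polyfit(W[m][:,2],S[m][:,0],1);print(m.sum(),np.pi/2+np.arctan(f[0]),np.percentile(np.c_[S[m]*1000,W[m][:,2]*1000],[2,50,98],axis=0).round(1))
E
```

```text
t: 6.92
tool_pos: [0.5606, 0.0662, 0.0702]
tool_rot: [-0.415, -3.113, 0.0]
contact_force: [-1.8, 0.6, -0.5]
opening: 0.0001
grip_force: 0.8
t: 7.17
tool_pos: [0.5611, 0.0661, 0.0701]
tool_rot: [-0.414, -3.109, -0.0]
contact_force: [-7.9, 1.7, 3.9]
opening: -0.0
grip_force: 3.6
[0.0528475 0.0007402] 0.07007452687499931 [ 8.0883533  -0.43658826 -3.83204377]
74 1.877778319107728 [[ 59.5 -46.7  48.2]
 [ 67.8 -37.4  72.9]
 [ 74.8 -23.8  82.8]]
```

The door is at its stop: force is rising with no motion, and the depth fit gives about 1.9 rad. I back off level, then lift clear.

```bash
python3 -m handwheel '[{"tx":3,"ty":0,"tz":0,"roll":0},{"tx":6,"ty":0,"tz":0,"roll":0},{"tx":15,"ty":0,"tz":0,"roll":0},{"tx":20,"ty":0,"tz":-10,"roll":0},{"tx":20,"ty":0,"tz":-25,"roll":0},{"tx":20,"ty":0,"tz":-30,"roll":0},{"tx":10,"ty":0,"tz":-30,"roll":0},{"tx":0,"ty":0,"tz":-20,"roll":0},{"tx":0,"ty":0,"tz":0,"roll":0},{"tx":0,"ty":0,"tz":0,"roll":0},{"tx":0,"ty":0,"tz":0,"roll":0},{"tx":0,"ty":0,"tz":0,"roll":0}]'; python3 - <<'E'
from h import *
p,d=optics.get_image("side");K,T=cam("side");W=wpts(d,K,T);S=w2s(W)
m=(abs(S[...,1]+.035)<.012)&(S[...,0]>.04)&(S[...,0]<.1)&(W[...,2]>.045)&(W[...,2]<.1)
f=np.polyfit(W[m][:,2],S[m][:,0],1);print(m.sum(),np.pi/2+np.arctan(f[0]),np.percentile(np.c_[S[m]*1000,W[m][:,2]*1000],[2,50,98],axis=0).round(1))
g=cv2.cvtColor(p,cv2.COLOR_RGB2GRAY);x0,y0,x1,y1=250,210,365,310
q=np.zeros(g.shape,np.uint8);q[y0:y1,x0:x1]=g[y0:y1,x0:x1]<55
k,l,s,c=cv2.connectedComponentsWithStats(q)
for i in range(1,k):
    if s[i,4]>=12: print(s[i].tolist(),c[i].round(1),ray(c[i],.033,K,T)[0].round(4))
cv2.imwrite("pics/s4.png",cv2.resize(p[180:340,240:380],None,fx=3.7,fy=3.7,interpolation=cv2.INTER_CUBIC)[:,:,::-1])
E
```

```text
t: 8.22
tool_pos: [0.4712, 0.0901, 0.1835]
tool_rot: [-0.415, -3.111, 0.001]
contact_force: [-0.2, -0.0, -0.1]
opening: 0.0003
grip_force: 0.0
75 1.8768544255789308 [[ 59.2 -46.9  47.3]
 [ 67.  -37.6  74.4]
 [ 74.7 -24.3  83.1]]
[359, 210, 6, 13, 50] [362.1 214.4] [0.6402 0.2245 0.033 ]
[285, 221, 6, 3, 17] [287.4 221.9] [0.4728 0.204  0.033 ]
[311, 226, 38, 42, 464] [328.2 253.1] [0.5419 0.0662 0.033 ]
[261, 276, 8, 5, 33] [264.2 278.3] [ 0.4141 -0.0099  0.033 ]
[337, 283, 7, 5, 31] [340.  285.3] [ 0.5471 -0.0463  0.033 ]
```

View pics/s4.png

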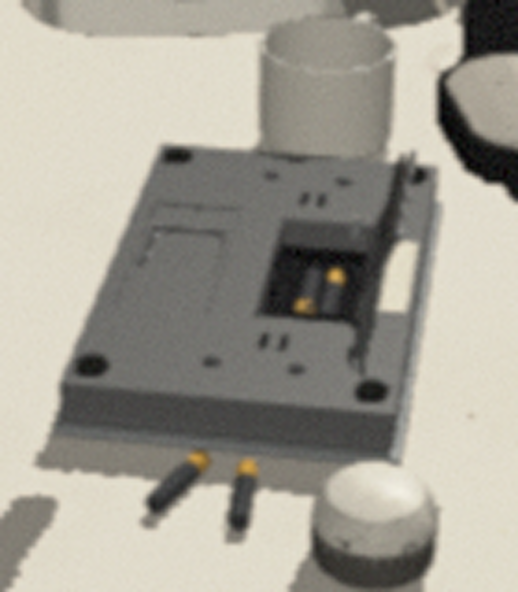

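The picture shows the door folded back from (360,350) to (408,160) and staying there with the arm clear. The feet have not shifted, and the cells, timer and mug are undisturbed.

```bash
python3 -c "
from station import ctrl
print(ctrl.finish_job())"
```

```text
the job is handed in; nothing more can be done
None
```

I pressed the release button right down and folded the battery door back to about 1.9 rad, where it stayed with the arm clear; the scale, cells, timer and mug did not move, and I handed the job in at about 8 s.

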